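# Wind the kitchen timer against its stop and set it to 10 minutes

## Robot

A 6-joint arm with a two-finger parallel gripper is mounted at the origin on a cart in front of the work surface, level with it; the furniture and walls round the work are solid. World frame = base frame: x ahead of the robot, y to its left, z up, the work surface at z = 0. Lengths are in m, angles in rad, forces in N, time in s.
With the tool pointing down it reaches from about 0.325 to 0.75 m from the base axis. Payload 7.6 kg.
Tool frame: the origin (TCP) lies at the very end of the fingers, on their centre line; the grasp point (between the pads) lies robot.grasp_offset behind it (robot.grasp_offset is the distance from the TCP to the grasp point, in m); z points along the fingers, y is the line along which they close (so a half turn about z gives the same grasp; the last joint's range is limited). The gripper opens to 85 mm and grips with 20 to 120 N. Pads are 22 mm wide; open, the fingers measure 114 mm over their backs; the gripper's body (76 mm by 85 mm) begins 54 mm behind the grasp point. The pads swing forward as they close: fully open they stand 13 mm farther back than shut.
Start: joints at [1.035, 0.052, 1.401, -0, 1.689, -0.07], TCP at [0.236, 0.469, 0.208] pointing down, gripper open.
Joint ranges: [-2.9, 2.9], [-0.91, 2.17], [0.12, 2.37], [-1.06, 4.2], [0.26, 2.73], [-2.93, 2.93]. Speed limits (rad/s): [2.57, 2.57, 3.01, 3.14, 3.14, 3.14].

## Interface

Orientations are given as a unit quaternion [x, y, z, w].
In Python, from bench import robot gives the robot as it stands. The module is installed in compiled form; this text tells all that it offers. Calls block until the motion is done:
- robot.goto(position, orientation): joint-space move of the TCP to a pose.
- robot.move_linear(position, frame=None, velocity=0.15, max_force=None): straight line of the TCP; frame=None keeps the orientation; velocity is the mean speed in m/s. With max_force (N) it stops when the force on the tool has changed by that much, and returns True; else False.
- robot.move_joints(angles): joint-space move.
- robot.move_gripper(opening): finger opening in m; the grip force is fixed at half the most; returns when the fingers have stopped.
- robot.wait(seconds).
- robot.inverse_kinematics(position, orientation): joint angles nearest the present ones, or None.
- robot.grab_frame(name): name is "scene" or "top"; returns the picture (400x640x3 uint8, red, green, blue); there is no depth.
- robot.camera_params(name): a dict with "intrinsics" (3x3 intrinsics, pixels), "k1" (the pictures are not rectified: a ray, as slopes to the right and down, at radius r is drawn at 1 + k1 r^2 times it, then the intrinsics apply), "eye" and "rotation" of the camera in the world. Camera axes: x right, y down, z forward; pixel columns grow to the right and rows downward; lengths in m; the calibration is good to about 2 mm. A picture is of the moment at which its call begins. camera_params takes no time and is no camera call.
A pose or a line that the arm cannot do raises robot.PlanningError and nothing moves.
- robot.finish_job(): hands the job in; it is judged then, once.
Trained networks look in the newest picture that a camera, given by its name, has taken for a name from the list of things; names that differ only in an ending like _2 or _b are one class to them, and where a whole thing is asked for, a point or a joint stands for the part that bears it (a point fixed in the world has none). Each returns a list of dicts, best first, with "p" (0 to 1); they miss things now and then, are a little off and sometimes report something else, mostly with a low value. They report only what shows in the picture. A call takes as long as a camera call. They do not tell look-alikes from the thing itself.
- robot.masks_of(camera, label): "mask" (400x640 bool, what is visible of it) and "extent" ([left, top, width, height] in pixels, round what is visible of it).
- robot.pinpoint(camera, label): "uv" ([column, row] in pixels: a listed point, or the origin of a listed thing).
Readings, each from a call of its own:
- robot.get_clock(): time.
- robot.get_joint_positions(): joint angles.
- robot.get_qd(): joint speeds.
- robot.get_joint_torque(): joint torques, N m.
- robot.get_tool_pos(): TCP position.
- robot.get_ee_rot(): TCP orientation.
- robot.get_contact_force(): force on the tool from outside, world axes, zero at the start.
- robot.get_wrist_torque(): the same for the moment, N m.
- robot.get_grip_width(): finger opening in m.
- robot.get_finger_force(): force on a finger pad.
Only numpy, scipy, OpenCV 4.12 (cv2) and the standard library are available. Lean on these libraries where they do the work, as an engineer would, in place of code of your own. Each camera call takes 0.05 s, during which the arm holds its last target. There are 200 camera calls.

## Task

Set the kitchen timer for 10 minutes: first wind its dial clockwise past the 20-minute top mark until you feel it come up against its soft stop and hold it lightly pushed against the stop for a second without forcing it, then turn it back down to the 10-minute mark and let go. Grip the dial lightly, well under 25 N, and leave the things around it where they are.

Things in the scene. Friction and masses are not known exactly. Their poses are not given: they have to be found in the camera images.
- timer: Round aluminium timer, 96 mm across, stuck to the worktop by a rubber foot; face 40 mm up. Origin: centre of its underside, on the dial's axis; z up; its x axis points through the 10-minute mark. Marks round the black dial, every 0.1 rad, clockwise 0 to 20: short ones for minutes, longer for 0, 5, 10, 15, longest and thickest for 20, the top mark. No figures.
- timer_dial (a joint): Dial angle, rad, growing clockwise from above, 0.1 rad a minute: 0 at the 0 mark, 1.0 at the 10-minute mark (pointer along the timer's +x), 2.0 at the top mark. Slight friction (0.02 N m); stays where left. The soft stop is first met somewhere between 2.05 and 2.55: where cannot be seen and differs each time.
- timer_stop (a joint): How far the sprung stop hidden in the timer is pushed back by the dial, rad: 0 while not touched. Spring 1.5 N m per rad: 0.07 rad takes about 0.1 N m on the dial besides its friction. The winding takes when it is pushed back over 0.05 for half a second; over 0.11 it is forced (a fault). Springs back to 0 as the dial is turned back.
- timer_grip (a point): Where to grip the dial: on its axis, 62.5 mm above the worktop. The dial is a black 53 mm disc with an upright bar on it: 46 mm long along the pointer, 12 mm thick, from 46.5 to 70.5 mm above the worktop; grip it across its thickness from above. Site x axis: along the bar to the pointer; z up. A grip of 15 N turns it; 25 N a finger is too hard.
- timer_pointer (a point): The pointer end of the bar's top edge, 23 mm from the axis, 70.5 mm above the worktop; a white line on the top and end of this half of the bar marks it.
- teal_pot: Dark teal cooking pot without its lid, 120 mm across, 153 mm over the handles, 111 mm high, bystander. Origin: centre of its underside.
- teal_pot_lid: The pot's domed lid lying on the worktop, 120 mm across, 44 mm high, bystander. Origin: centre of its underside.
- espresso_cup: Small green espresso cup, 60 x 82 x 51 mm, bystander. Origin: on the worktop, middle of its outline with the handle.
- salt_shaker: Salt shaker, 44 mm across, 90 mm high, bystander. Origin: centre of its underside.
There are look-alikes about, which are no part of the job. There is more than one size of the timer; the job needs the middle-sized.

How it is judged:
On the way:
1. the dial, wound past the top mark, is held against the soft stop, pushing it back 0.05 to 0.11 rad, for half a second (value of joint timer_dial above 2 rad and value of joint timer_stop above 0.05 rad), for 0.5 s.
At the end, for the whole second after the job is handed in: the dial rests at the 10-minute mark, within one minute (joint 0.9 to 1.1 rad), the stop sprung back, the dial let go and still (value of joint timer_dial between 0.9 and 1.1 rad and value of joint timer_stop below 0.02 rad and velocity of joint timer_dial between -0.02 and 0.02 rad/s); the robot touches nothing.
It fails at once if the stop is forced (pushed back more than 0.11 rad, about 0.17 N m) (value of joint timer_stop above 0.11 rad).
It fails at once if the timer is squeezed or pushed with the fingers with more than 50 N in all (both fingers added) (contact force between the fingers and timer above 50 N).
It fails at once if the pot, its lid, the cup or the salt shaker is moved by more than 20 mm (distance of any of teal_pot, teal_pot_lid, espresso_cup, salt_shaker from where it was at the start of the episode above 0.02 m).
It also fails if it takes over 70 s, if anything falls off the work surface, if the arm or the gripper's body presses on something with over 40 N, if the wrist force passes 120 N, or if a joint passes its speed limit or range.

## Working session

There is one attempt and no reset: what is moved stays moved. The work goes in short steps, each a Python script; the robot and the scene stay as the last script left them, time stands still between calls to the robot, and variables do not carry over. Pictures are saved under pics/ and viewed, at most 10 in all, crops included, and the job is handed in when it is done.

```bash
mkdir -p pics; cat > h.py <<'E'
import numpy as np, cv2
from bench import robot
def save(n,img): cv2.imwrite(n,cv2.cvtColor(img,cv2.COLOR_RGB2BGR))
def ray(cam,uv):
    c=robot.camera_params(cam);K=np.array(c["intrinsics"]);k=c["k1"]
    d=np.linalg.inv(K)@[uv[0],uv[1],1.];d=d[:2];s=d.copy()
    for _ in range(30): s=d/(1+k*(s@s))
    return np.array(c["eye"]),np.array(c["rotation"])@[s[0],s[1],1]
def at(cam,uv,z):
    e,r=ray(cam,uv);return e+r*(z-e[2])/r[2]
def px(cam,P):
    c=robot.camera_params(cam);p=np.array(c["rotation"]).T@(np.array(P)-c["eye"]);s=p[:2]/p[2]
    s=s*(1+c["k1"]*(s@s));return (np.array(c["intrinsics"])@[s[0],s[1],1])[:2]
E
python3 - <<'E'
from h import *
a=robot.grab_frame("top");b=robot.grab_frame("scene")
save("pics/top.png",a);save("pics/scene.png",b)
print(robot.camera_params("top"),robot.camera_params("scene"),robot.grasp_offset)
for cam in("top","scene"):
  for l,z in(("timer",0),("timer_grip",.0625),("timer_pointer",.0705),("teal_pot",0),("teal_pot_lid",0),("espresso_cup",0),("salt_shaker",0)):
    for d in robot.pinpoint(cam,l): print(cam,l,round(d["p"],2),np.round(d["uv"]),at(cam,d["uv"],z).round(3))
  for d in robot.masks_of(cam,"timer"): print(cam,d["p"],d["extent"])
E
```

```text
{'intrinsics': array([[397.80089576,   0.        , 318.75134563],
       [  0.        , 397.80089576, 191.39302316],
       [  0.        ,   0.        ,   1.        ]]), 'k1': -0.019843097935391477, 'eye': array([0.47021066, 0.05289211, 1.04578728]), 'rotation': array([ 0.70941916, -0.70417512,  0.02199655, -0.01944258])} {'intrinsics': array([[380.48086061,   0.        , 314.99975779],
       [  0.        , 380.48086061, 201.40150399],
       [  0.        ,   0.        ,   1.        ]]), 'k1': -0.02133788114235263, 'eye': array([ 0.05082819, -0.56917003,  0.73759039]), 'rotation': array([ 0.84941191, -0.30866367,  0.13862429, -0.40498081])} 0.0187Traceback (most recent call last):
  File "<stdin>", line 7, in <module>
  File "h.py", line 10, in at
    e,r=ray(cam,uv);return e+r*(z-e[2])/r[2]
        ~~~^^^^^^^^
  File "h.py", line 8, in ray
    return np.array(c["eye"]),np.array(c["rotation"])@[s[0],s[1],1]
                              ~~~~~~~~~~~~~~~~~~~~~~~^~~~~~~~~~~~~~
ValueError: matmul: Input operand 1 has a mismatch in its core dimension 0, with gufunc signature (n?,k),(k,m?)->(n?,m?) (size 3 is different from 4)
```

View pics/top.png

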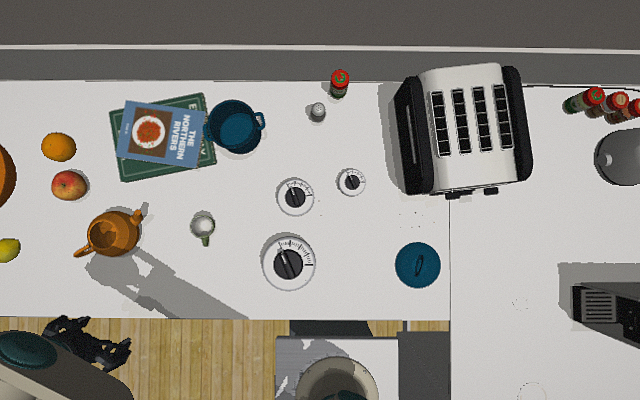

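View pics/scene.png

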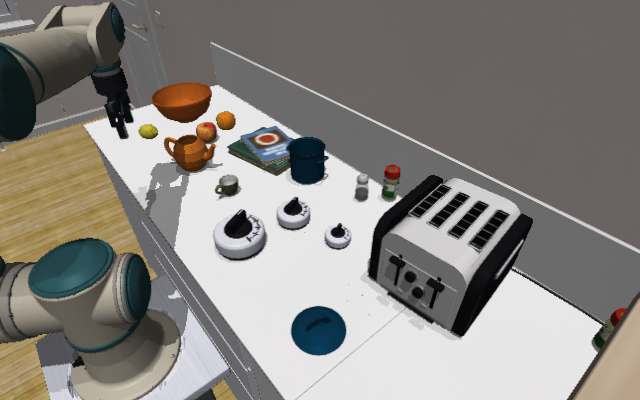

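The pictures show three timers (top camera): large at (288,262), medium at (295,196) and small at (351,181). The one at (295,196) looks like the middle size. I'll check its diameter (96 mm) and an enlarged crop.

```bash
sed -i '1a from scipy.spatial.transform import Rotation as R' h.py; sed -i 's/np.array(c\["rotation"\])/R.from_quat(c["rotation"]).as_matrix()/' h.py
python3 - <<'E'
from h import *
a=robot.grab_frame("top");b=robot.grab_frame("scene")
for cam in("top","scene"):
  for l,z in(("timer",0),("timer_grip",.0625),("timer_pointer",.0705),("teal_pot",0),("teal_pot_lid",0),("espresso_cup",0),("salt_shaker",0)):
    for d in robot.pinpoint(cam,l): print(cam,l,round(d["p"],2),np.round(d["uv"],1),at(cam,d["uv"],z).round(3))
  for d in robot.masks_of(cam,"timer"):
    x,y,w,h=d["extent"]; print(cam,round(d["p"],2),d["extent"],"width",np.linalg.norm(at(cam,(x,y+h/2),.03)-at(cam,(x+w,y+h/2),.03)).round(3))
c1=cv2.resize(a[165:230,260:380],None,fx=6,fy=6,interpolation=cv2.INTER_CUBIC)
save("pics/crop.png",c1)
E
```

```text
top timer 0.94 [287.8 259.5] [0.353 0.129 0.   ]
top timer 0.82 [295.2 202.6] [0.502 0.111 0.   ]
top timer 0.73 [350.3 181.9] [ 0.557 -0.034  0.   ]
top timer_grip 0.73 [349.1 184.5] [ 0.546 -0.026  0.062]
top timer_grip 0.69 [287.3 264.1] [0.349 0.125 0.062]
top timer_grip 0.6 [293.1 192.1] [0.526 0.113 0.062]
top timer_pointer 0.67 [351.4 173.7] [ 0.572 -0.031  0.07 ]
top timer_pointer 0.65 [281.2 250.6] [0.382 0.14  0.07 ]
top timer_pointer 0.54 [289.2 190.3] [0.53  0.122 0.07 ]
top teal_pot 0.58 [239.8 132.7] [0.686 0.26  0.   ]
top teal_pot 0.52 [413.3 263.9] [ 0.344 -0.199  0.   ]
top espresso_cup 0.67 [204.8 230.4] [0.427 0.347 0.   ]
top salt_shaker 0.78 [313.5 118.5] [0.726 0.065 0.   ]
top 0.85 [278.5, 178.8, 33.4, 40.7] width 0.085
top 0.79 [256.4, 237.1, 57.9, 54.4] width 0.147
top 0.55 [334.6, 169.8, 31.6, 27.8] width 0.081
scene timer 0.98 [245.3 245.4] [0.354 0.11  0.   ]
scene timer 0.81 [296.5 218.2] [0.526 0.108 0.   ]
scene timer 0.81 [335.5 242.2] [ 0.547 -0.038  0.   ]
scene timer_grip 0.74 [293.8 200.5] [0.525 0.115 0.062]
scene timer_grip 0.63 [236.5 216.3] [0.368 0.161 0.062]
scene timer_grip 0.51 [333.9 226. ] [ 0.541 -0.037  0.062]
scene timer_pointer 0.82 [243.2 208.4] [0.394 0.169 0.07 ]
scene timer_pointer 0.62 [293.8 194.5] [0.536 0.128 0.07 ]
scene timer_pointer 0.51 [337.3 223. ] [ 0.55 -0.04  0.07]
scene teal_pot 0.8 [307.1 177.3] [0.677 0.247 0.   ]
scene teal_pot_lid 0.89 [315.7 328.9] [ 0.339 -0.206  0.   ]
scene espresso_cup 0.78 [225.8 196.7] [0.419 0.332 0.   ]
scene espresso_cup 0.16 [361.4 199. ] [0.732 0.048 0.   ]
scene salt_shaker 0.66 [360.  195.9] [0.739 0.062 0.   ]
scene 0.91 [322.5, 223.3, 27.4, 28.3] width 0.072
scene 0.74 [276.2, 198.6, 32.7, 32.7] width 0.092
scene 0.71 [215.6, 211.1, 50.6, 48.9] width 0.135
```

View pics/crop.png

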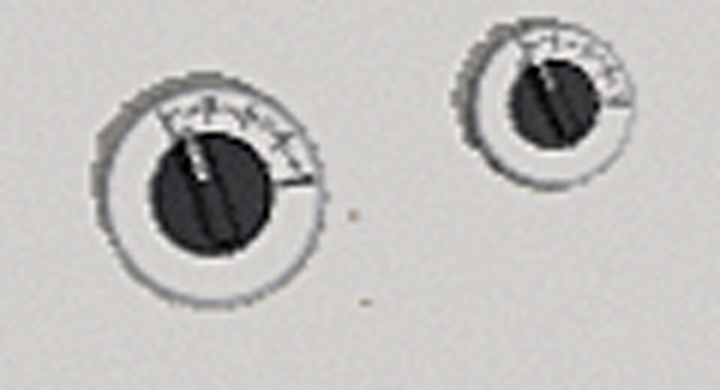

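The medium timer at top (295,196) measures about 93 mm and fits the 96 mm description; the others are about 145 mm and 72 mm. The crop shows its 0 mark up-left, the top mark at the right, and the pointer near 2–3 minutes. Next I'll measure the axis and mark angles in rectified views.

```bash
cat > rect.py <<'E'
from h import *
def rect(cam,img,c,z,half=.06,s=.0003):
    g=np.arange(-half,half,s); m=np.array([[px(cam,[c[0]-u*1.0,c[1]-v,z]) for v in g] for u in g],np.float32)  # up=+x, left=+y
    return cv2.remap(img,m[...,0],m[...,1],cv2.INTER_CUBIC)
E
python3 - <<'E'
from rect import *
from scipy.optimize import least_squares
c=np.array([.523,.112]); ims={k:robot.grab_frame(k) for k in("top","scene")}
def fit(cam,z,r,lo,sign,c):
    # radial edge of grey level around guess: sub-pixel max gradient, robust circle fit
    g=cv2.cvtColor(ims[cam],cv2.COLOR_RGB2GRAY).astype(np.float32)
    P=[]
    for t in np.linspace(0,2*np.pi,180,endpoint=False):
        rr=np.arange(r-lo,r+lo,.0005); m=np.array([px(cam,[c[0]+q*np.cos(t),c[1]+q*np.sin(t),z]) for q in rr],np.float32)
        v=cv2.remap(g,m[:,:1],m[:,1:],cv2.INTER_LINEAR)[:,0]; d=np.gradient(cv2.GaussianBlur(v[:,None],(1,7),0)[:,0])*sign
        i=d.argmax(); P.append([c[0]+rr[i]*np.cos(t),c[1]+rr[i]*np.sin(t)])
    P=np.array(P); f=least_squares(lambda p:np.hypot(*(P-p[:2]).T)-p[2],[*c,r],loss="soft_l1",f_scale=.001)
    return f.x
for cam in ims:
    cc=c
    for _ in range(3): d=fit(cam,.0465,.0265,.008,1,cc); cc=d[:2]
    print(cam,"dial",d.round(4))
    w=rect(cam,ims[cam],cc,.04); w2=rect(cam,ims[cam],cc,.0705)
    save(f"pics/r_{cam}.png",np.hstack([w,w2]))
a=cv2.imread("pics/r_top.png");b=cv2.imread("pics/r_scene.png");
cv2.imwrite("pics/r.png",cv2.resize(np.vstack([a,b]),(600,600)) if a.shape[1]!=800 else np.vstack([a,b])[:, :])
o=np.vstack([a,b]);cv2.imwrite("pics/r.png",cv2.resize(o,(600,600)));print(o.shape)
E
```

```text
Traceback (most recent call last):
  File "h.py", line 13, in px
    c=robot.camera_params(cam);p=R.from_quat(c["rotation"]).as_matrix().T@(np.array(P)-c["eye"]);s=p[:2]/p[2]
ValueError: time passes only in moves, steps and waits
```

```bash
sed -i 's/^def ray/_C={}\ndef cp(cam):\n    if cam not in _C: _C[cam]=robot.camera_params(cam)\n    return _C[cam]\ndef ray/; s/c=robot.camera_params(cam)/c=cp(cam)/' h.py
cat > fit.py <<'E'
from rect import *
from scipy.optimize import least_squares
def fit(cam,img,z,r,lo,sign,c):
    g=cv2.cvtColor(img,cv2.COLOR_RGB2GRAY).astype(np.float32); P=[]
    for t in np.linspace(0,2*np.pi,180,endpoint=False):
        rr=np.arange(r-lo,r+lo,.0005); m=np.array([px(cam,[c[0]+q*np.cos(t),c[1]+q*np.sin(t),z]) for q in rr],np.float32)
        v=cv2.remap(g,m[:,:1],m[:,1:],cv2.INTER_LINEAR)[:,0]; d=np.gradient(cv2.GaussianBlur(v[:,None],(1,7),0)[:,0])*sign
        i=d.argmax(); P.append([c[0]+rr[i]*np.cos(t),c[1]+rr[i]*np.sin(t)])
    P=np.array(P); return least_squares(lambda p:np.hypot(*(P-p[:2]).T)-p[2],[*c,r],loss="soft_l1",f_scale=.001).x
E
python3 - <<'E'
from fit import *
ims={k:robot.grab_frame(k) for k in("top","scene")}; o=[]
for cam in ims:
    cc=np.array([.523,.112])
    for _ in range(3): d=fit(cam,ims[cam],.0465,.0265,.008,1,cc); cc=d[:2]
    e=fit(cam,ims[cam],.038,.048,.006,-1,cc)
    print(cam,"dial",d.round(4),"face",e.round(4))
    o.append(np.hstack([rect(cam,ims[cam],cc,z) for z in(.04,.0705)]))
    pol=rect(cam,ims[cam],cc,.04)
    g=cv2.warpPolar(cv2.cvtColor(pol,cv2.COLOR_RGB2GRAY),(200,720),(200,200),200,cv2.WARP_POLAR_LINEAR)
    prof=g[:,105:135].mean(1)  # radii 31-40 mm; image angle clockwise from right (=-y)
    # correlate with comb of marks: 0,5,10,15,20 weighting
    best=[]
    for a0 in np.arange(0,360,.5):
        s=0
        for k in range(21):
            w=2.5 if k==20 else 1.5 if k%5==0 else 1
            a=(a0+np.degrees(.1*k))%360; s-=w*(np.interp(a*2,np.arange(720),prof)-prof.mean())
        best.append((s,a0))
    best.sort(reverse=True); print(best[:4])
cv2.imwrite("pics/r.png",cv2.cvtColor(cv2.resize(np.vstack(o),(600,600)),cv2.COLOR_RGB2BGR))
E
```

```text
top dial [0.5146 0.1096 0.0261] face [0.5148 0.1095 0.0442]
[(np.float64(993.0108814298393), np.float64(236.5)), (np.float64(992.2572324689459), np.float64(236.0)), (np.float64(968.4673030505265), np.float64(237.0)), (np.float64(964.5661455288689), np.float64(235.5))]
scene dial [0.5128 0.105  0.0268] face [0.5125 0.1033 0.0455]
[(np.float64(1712.9958941556574), np.float64(201.5)), (np.float64(1711.0498086434507), np.float64(201.0)), (np.float64(1709.4199787738958), np.float64(202.0)), (np.float64(1705.85886876892), np.float64(200.5))]
```

View pics/r.png

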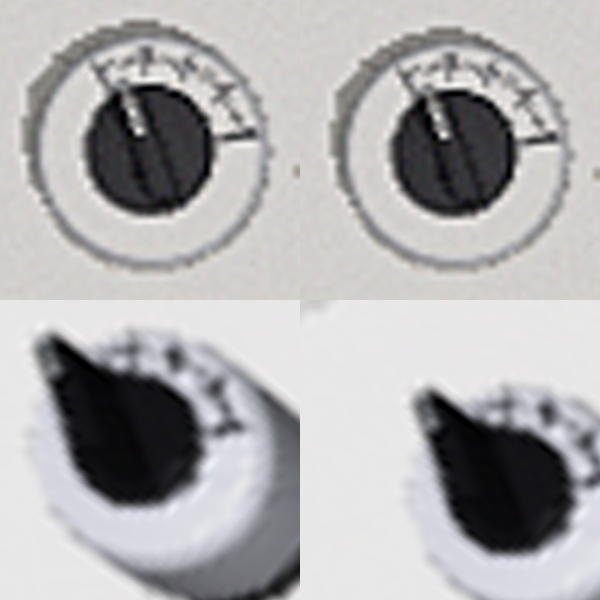

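Top view: axis at about (0.515, 0.110), 0 mark at yaw about 34°, so the 10-minute mark is near −23.5°. The pointer is at about +17°, a dial angle of about 0.29. The scene fit is spoiled by the bar hiding part of the dial, so I'm using the top camera's.

```bash
cat >> h.py <<'E'
def quat(psi): return (R.from_euler('z',psi,degrees=True)*R.from_euler('x',180,degrees=True)).as_quat()
E
python3 - <<'E'
from h import *
print(robot.get_clock())
for psi in(17,-163,-118,62):
    q=robot.inverse_kinematics([.5146,.1096,.15],quat(psi)); print(psi,None if q is None else np.round(q,3))
E
```

```text
1.25
17 [ 0.14   0.08   1.487 -0.     1.575  1.414]
-163 [ 0.14   0.08   1.487  0.     1.575 -1.728]
-118 [ 0.14   0.08   1.487  0.     1.575 -2.513]
62 [ 0.14   0.08   1.487 -0.     1.575  0.628]
```

```bash
python3 - <<'E'
from h import *
robot.goto([.5146,.1096,.16],quat(-163)); robot.move_gripper(.04); robot.wait(.2)
print(robot.get_clock(),robot.get_tool_pos(),robot.get_contact_force(),robot.get_wrist_torque(),robot.get_finger_force(),robot.get_grip_width())
save("pics/t2.png",cv2.resize(robot.grab_frame("scene")[120:270,180:380],None,fx=3,fy=3,interpolation=cv2.INTER_CUBIC))
print(robot.move_linear([.5146,.1096,.0515],velocity=.08,max_force=6)); robot.wait(.2)
save("pics/t3.png",cv2.resize(robot.grab_frame("scene")[140:260,210:370],None,fx=4,fy=4,interpolation=cv2.INTER_CUBIC))
print(robot.get_clock(),robot.get_tool_pos(),robot.get_contact_force(),robot.get_wrist_torque(),robot.get_joint_positions())
E
```

```text
3.6333 [0.51461672 0.10958809 0.15998905] [ 0.30277843  0.55999108 -0.00334735] [0.05069782 0.0293423  0.00888434] 0.0 0.04014491538318308
False
5.4417 [0.51475172 0.10962033 0.051773  ] [ 0.0398219  -0.26666617 -0.14410095] [ 0.02050548  0.02371508 -0.00195294] [ 1.39645358e-01  1.65098195e-01  1.59726805e+00  1.31840537e-05
  1.37871599e+00 -1.72783988e+00]
```

View pics/t3.png

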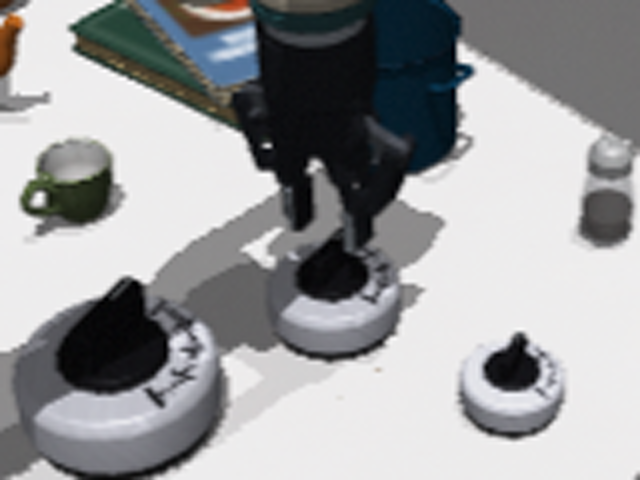

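```bash
python3 - <<'E'
from h import *
for z in(.04,.0465,.0515,.06,.0705): print(z,[px(c,[.5146,.1096,z]).round(1) for c in("top","scene")])
a=robot.grab_frame("top");b=robot.grab_frame("scene")
f=lambda i,c,w,h:cv2.resize(i[c[1]-h:c[1]+h,c[0]-w:c[0]+w],(400,400),interpolation=cv2.INTER_CUBIC)
save("pics/t4.png",np.hstack([f(a,(295,197),25,25),f(b,(293,207),25,25)]))
E
```

```text
0.04 [array([294.9, 197. ]), array([292.2, 209.1])]
0.0465 [array([294.8, 196.9]), array([292.1, 207.3])]
0.0515 [array([294.7, 196.8]), array([292., 206.])]
0.06 [array([294.5, 196.6]), array([291.8, 203.6])]
0.0705 [array([294.3, 196.4]), array([291.6, 200.7])]
```

View pics/t4.png

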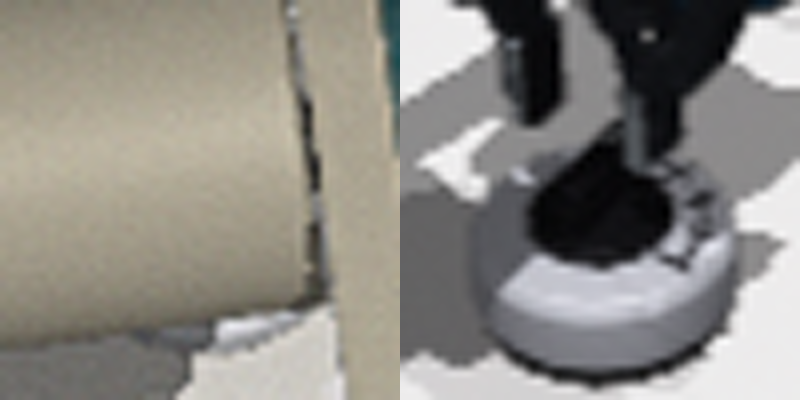

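```bash
python3 - <<'E'
from h import *
c=np.array([.5146,.1096]);x=np.array([.956,.292]);y=np.array([-.292,.956])
for z in(.0515,.058,.065,.072):
  print(z,[[px("scene",[*(c+s*y+k*x),z]).round(1).tolist() for k in(-.011,.011)] for s in(.034,.02,-.02,-.034)])
E
```

```text
0.0515 [[[280.0, 203.9], [284.7, 199.8]], [[284.0, 205.6], [288.6, 201.5]], [[295.5, 210.6], [300.1, 206.3]], [[299.6, 212.4], [304.2, 208.0]]]
0.058 [[[279.8, 202.2], [284.5, 198.0]], [[283.8, 203.9], [288.5, 199.7]], [[295.4, 208.8], [300.0, 204.5]], [[299.5, 210.6], [304.1, 206.3]]]
0.065 [[[279.7, 200.2], [284.4, 196.1]], [[283.6, 201.9], [288.3, 197.8]], [[295.3, 206.9], [299.9, 202.6]], [[299.4, 208.7], [304.0, 204.3]]]
0.072 [[[279.5, 198.3], [284.2, 194.2]], [[283.5, 200.0], [288.2, 195.8]], [[295.1, 204.9], [299.8, 200.6]], [[299.3, 206.7], [303.9, 202.4]]]
```

The fingers straddle the bar, with their ends at scene (284,196) and (300,203), a few mm high because they're part-open. I'll close stepwise, watching the forces.

```bash
python3 - <<'E'
from h import *
for w in(.024,.020,.018,.016,.015,.014,.0135,.013):
    robot.move_gripper(w); robot.wait(.1); f=robot.get_contact_force()
    print(w,round(robot.get_grip_width(),4),round(robot.get_finger_force(),2),np.round(f,2),np.round(robot.get_wrist_torque(),3),round(robot.get_clock(),2))
    if robot.get_finger_force()>3 or np.linalg.norm(f)>4: break
b=robot.grab_frame("scene")
save("pics/t5.png",cv2.resize(b[177:237,263:323],(600,600),interpolation=cv2.INTER_CUBIC))
E
```

```text
0.024 0.0238 0.0 [ 0.33 -0.96  0.55] [-0.004  0.021 -0.088] 5.94
0.02 0.0202 0.0 [ 0.27 -0.06  0.5 ] [-0.07  -0.035 -0.018] 6.26
0.018 0.0182 0.0 [-0.22 -0.85 -0.73] [ 0.042 -0.001 -0.037] 6.58
0.016 0.0161 0.0 [-0.1  -0.44  0.71] [-0.025 -0.035  0.02 ] 6.89
0.015 0.0148 0.0 [ 0.61 -0.35 -0.3 ] [-0.012  0.009  0.058] 7.21
0.014 0.014 0.0 [ 0.01 -0.39 -0.15] [-0.021 -0.021  0.023] 7.53
0.0135 0.0135 0.0 [ 0.23 -0.72 -0.18] [-0.016 -0.02  -0.028] 7.84
0.013 0.0133 0.0 [-1.08  0.01 -1.09] [-0.001 -0.024  0.004] 8.16
```

View pics/t5.png

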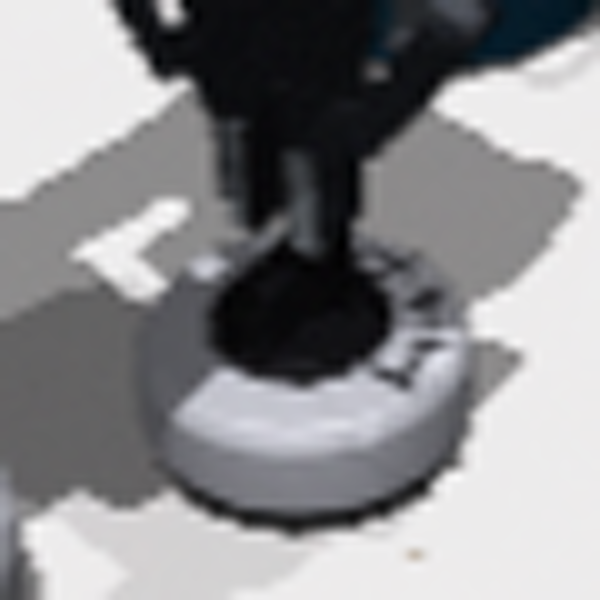

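```bash
cat >> h.py <<'E'
def avg(n=8):
    F=[];T=[]
    for _ in range(n):
        F.append(robot.get_contact_force());T.append(robot.get_wrist_torque());robot.wait(.01)
    return np.mean(F,0),np.mean(T,0),np.std(T,0)[2]
E
python3 - <<'E'
from h import *
for w in np.arange(.01275,.0095,-.00025):
    robot.move_gripper(w); ff=robot.get_finger_force()
    print(round(w,5),round(robot.get_grip_width(),5),round(ff,2))
    if ff>3: break
F,T,s=avg(); print(F.round(2),T.round(3),s,robot.get_clock())
E
```

```text
0.01275 0.01316 0.0
0.0125 0.01234 0.0
0.01225 0.01221 0.0
0.012 0.01189 0.0
0.01175 0.01178 0.0
0.0115 0.01139 0.0
0.01125 0.01166 0.0
0.011 0.01101 0.0
0.01075 0.01097 0.0
0.0105 0.01064 0.0
0.01025 0.01019 0.0
0.01 0.01013 0.0
0.00975 0.0097 0.0
[0.3  0.12 0.18] [-0.021 -0.012  0.019] 0.025345821258349995 11.0917
```

```bash
python3 - <<'E'
from h import *
robot.move_gripper(.02)
r=robot.move_linear([.5146,.1096,.0475],velocity=.02,max_force=5); F,T,s=avg(); print(r,robot.get_tool_pos(),F.round(2),T.round(3))
if not r:
  for w in(.016,.014,.013,.0125,.012,.0115,.011,.0105,.010):
    robot.move_gripper(w); ff=robot.get_finger_force(); print(w,round(robot.get_grip_width(),5),round(ff,2))
    if ff>2: break
a=robot.grab_frame("scene"); print(robot.get_clock())
robot.move_linear([.5146,.1096,.12],velocity=.15)
b=robot.grab_frame("scene")
f=lambda i:cv2.resize(i[162:232,263:323],(342,400),interpolation=cv2.INTER_CUBIC)
save("pics/t6.png",np.hstack([f(a),f(b)])); print(robot.get_clock())
E
```

```text
False [0.51455841 0.10959761 0.0474247 ] [ 0.13 -0.06 -0.15] [0.009 0.002 0.004]
0.016 0.01595 0.0
0.014 0.01398 0.0
0.013 0.0133 0.0
0.0125 0.01258 0.0
0.012 0.01206 0.0
0.0115 0.0117 0.0
0.011 0.01111 0.0
0.0105 0.01038 0.0
0.01 0.0099 0.0
13.775
14.4583
```

View pics/t6.png

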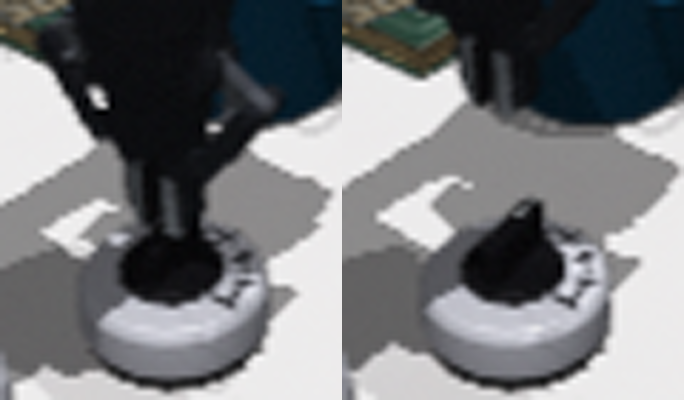

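The fingers closed to 10 mm without touching the 12 mm bar, and in the picture their ends sit about 20 mm higher than expected. So they're still above the bar. I'll probe the bar's top (70.5 mm) gently with the fingers shut to calibrate the height.

```bash
python3 - <<'E'
from h import *
robot.move_gripper(.003)
robot.move_linear([.5146,.1096,.06],velocity=.15)
r=robot.move_linear([.5146,.1096,.03],velocity=.025,max_force=4); F,T,s=avg(); print(r,robot.get_tool_pos(),F.round(2),T.round(3),robot.get_finger_force())
p=robot.get_tool_pos(); robot.move_linear([.5146,.1096,p[2]+.012],velocity=.1); print(robot.get_grip_width(),robot.get_clock())
E
```

```text
True [0.51486108 0.10963877 0.04706636] [-0.23 -0.19  4.66] [-0.017  0.065 -0.007] 2.380482405424118
0.0031135537996161374 16.25
```

```bash
python3 - <<'E'
from h import *
robot.move_gripper(.026)
r=robot.move_linear([.5146,.1096,.031],velocity=.03,max_force=4); F,T,s=avg(); print(r,robot.get_tool_pos(),F.round(2),T.round(3),robot.get_finger_force())
for w in(.02,.016,.014,.013,.0125,.012,.0115,.011):
    robot.move_gripper(w); ff=robot.get_finger_force(); print(w,round(robot.get_grip_width(),5),round(ff,2))
    if ff>2: break
F,T,s=avg(); print(robot.get_tool_pos(),F.round(2),T.round(3)); print(robot.get_clock())
E
```

```text
False [0.51475555 0.10962664 0.03125021] [-0.13 -0.05  0.12] [ 0.015 -0.005 -0.004] 0.0
0.02 0.0201 0.0
0.016 0.01582 0.0
0.014 0.01364 0.66
0.013 0.01295 1.5
0.0125 0.01258 2.18
[0.51446307 0.10921148 0.03101382] [-1.47 -5.01  2.27] [-0.882  0.295  0.022]
18.9167
```

Height theory confirmed: the fingers now hold the bar, off-centre by about 1 mm (lateral force −5 N). I'll centre them and grip lightly.

```bash
python3 - <<'E'
from h import *
z=.031; n=np.array([-.292,.956]); p=np.array([.5146,.1096])
robot.move_gripper(.015); p=p-.0010*n; robot.move_linear([*p,z],velocity=.01)
for w in(.0135,.013,.0125,.012,.0117,.0114):
    robot.move_gripper(w); ff=robot.get_finger_force(); F,T,s=avg(4); l=F[:2]@n
    print(w,round(robot.get_grip_width(),5),round(ff,2),"lat",l.round(2),T.round(3))
    if abs(l)>2: p=p+n*l/7000; robot.move_linear([*p,z],velocity=.01)
    if ff>6: break
print(p,robot.get_clock(),robot.get_joint_positions())
E
```

```text
0.0135 0.01372 0.0 lat -0.11 [-0.012 -0.02   0.003]
0.013 0.01319 0.02 lat 0.06 [0.037 0.005 0.026]
0.0125 0.01258 0.63 lat 1.32 [0.216 0.032 0.044]
0.012 0.0118 1.41 lat 2.52 [0.479 0.063 0.014]
0.0117 0.01162 6.37 lat 1.6 [ 0.281 -0.057  0.016]
[0.51478684 0.10898828] 20.8833 [ 1.38444564e-01  1.90878655e-01  1.61276995e+00 -3.06905739e-05
  1.33860582e+00 -1.72904397e+00]
```

```bash
cat > turn.py <<'E'
from h import *
z=.031
def nv(psi): a=np.radians(psi); return np.array([-np.sin(a),np.cos(a)])
def step(psi,p,rows,show=True,n=4):
    robot.goto([*p,z],quat(psi)); F,T,s=avg(n); v=nv(psi); l=F[:2]@v
    rows.append((v,p@v+l/7000)); rows[:]=rows[-8:]
    # weak prior at current p, constraints from lateral forces
    A=np.array([r[0] for r in rows]+[[.5,0],[0,.5]]);b=np.array([r[1] for r in rows]+[.5*p[0],.5*p[1]])
    q=np.linalg.lstsq(A,b,rcond=None)[0]
    if show: print("th",round(np.radians(33.75-psi-180),3),"lat",l.round(2),"Fax",(F[:2]@[v[1],-v[0]]).round(2),"Tz",T[2].round(3),"ff",round(robot.get_finger_force(),1),"p",q.round(4),round(robot.get_clock(),2))
    return q,l,T[2]
E
python3 - <<'E'
from turn import *
import json
p=np.array([.51479,.10899]); rows=[]; psi=-163.
for k in range(7):
    psi-=11; p,l,t=step(psi,p,rows)
    if abs(l)>14 or t>.1: break
json.dump([psi,p.tolist()],open("st.json","w"))
E
```

```text
th 0.484 lat -1.32 Fax -1.03 Tz -0.017 ff 6.4 p [0.5148 0.1091] 21.22
th 0.676 lat -0.02 Fax -0.94 Tz 0.002 ff 6.4 p [0.5148 0.1092] 21.55
th 0.868 lat 1.34 Fax -1.77 Tz -0.009 ff 6.4 p [0.5146 0.1091] 21.88
th 1.06 lat 1.44 Fax -2.91 Tz -0.03 ff 6.4 p [0.5144 0.1091] 22.22
th 1.252 lat 0.65 Fax -5.77 Tz -0.039 ff 6.3 p [0.5143 0.1091] 22.55
th 1.444 lat -0.57 Fax -5.1 Tz -0.017 ff 6.2 p [0.5143 0.1091] 22.88
th 1.636 lat -1.6 Fax -5.61 Tz -0.001 ff 6.3 p [0.5144 0.1091] 23.22
```

```bash
python3 - <<'E'
from turn import *
import json
psi,p=json.load(open("st.json")); p=np.array(p); rows=[]
for k in range(2): psi-=10; p,l,t=step(psi,p,rows)
for k in range(24):
    psi-=1.7; p,l,t=step(psi,p,rows,n=8)
    if abs(t)>.075 or abs(l)>15: break
json.dump([psi,p.tolist()],open("st.json","w"))
E
```

```text
th 1.811 lat -1.19 Fax -4.43 Tz -0.006 ff 6.4 p [0.5145 0.1092] 23.54
th 1.985 lat -1.08 Fax -5.01 Tz -0.02 ff 6.5 p [0.5146 0.1091] 23.87
th 2.015 lat -0.83 Fax -5.1 Tz -0.015 ff 6.5 p [0.5147 0.1091] 24.18
th 2.045 lat -0.47 Fax -5.09 Tz -0.03 ff 6.6 p [0.5147 0.109 ] 24.5
th 2.074 lat -0.15 Fax -5.0 Tz -0.033 ff 6.6 p [0.5147 0.1089] 24.82
th 2.104 lat 0.18 Fax -5.16 Tz -0.023 ff 6.6 p [0.5147 0.1089] 25.13
th 2.134 lat 0.21 Fax -4.97 Tz -0.026 ff 6.7 p [0.5147 0.1089] 25.45
th 2.163 lat 0.21 Fax -5.15 Tz -0.043 ff 6.7 p [0.5147 0.1088] 25.77
th 2.193 lat -0.12 Fax -5.02 Tz -0.009 ff 6.7 p [0.5147 0.1089] 26.08
th 2.223 lat 0.02 Fax -5.46 Tz -0.023 ff 6.7 p [0.5147 0.1089] 26.4
th 2.252 lat -0.35 Fax -5.07 Tz -0.027 ff 6.7 p [0.5147 0.1089] 26.72
th 2.282 lat -0.38 Fax -5.5 Tz -0.016 ff 6.7 p [0.5147 0.1088] 27.03
th 2.312 lat -0.63 Fax -4.94 Tz -0.026 ff 6.7 p [0.5147 0.1088] 27.35
th 2.341 lat 0.1 Fax -5.17 Tz -0.029 ff 6.8 p [0.5147 0.1087] 27.67
th 2.371 lat 0.33 Fax -5.07 Tz -0.031 ff 6.8 p [0.5147 0.1087] 27.98
th 2.401 lat 0.5 Fax -4.97 Tz -0.022 ff 6.8 p [0.5147 0.1088] 28.3
th 2.43 lat 0.59 Fax -5.32 Tz -0.01 ff 6.8 p [0.5147 0.1088] 28.62
th 2.46 lat -0.2 Fax -5.47 Tz -0.027 ff 6.8 p [0.5148 0.1089] 28.93
th 2.49 lat -0.17 Fax -5.7 Tz -0.031 ff 6.9 p [0.5148 0.1089] 29.25
th 2.519 lat 0.11 Fax -5.91 Tz -0.011 ff 6.9 p [0.5148 0.1089] 29.57
th 2.549 lat -0.26 Fax -5.57 Tz 0.032 ff 6.9 p [0.5147 0.1089] 29.88
th 2.579 lat -0.54 Fax -5.83 Tz 0.077 ff 6.9 p [0.5147 0.1088] 30.2
```

The stop was met at about 2.53 rad, with a torque rise of about 0.10 N·m (roughly 0.067 rad of push). I'll nudge slightly, hold, then turn back.

```bash
python3 - <<'E'
from turn import *
import json
psi,p=json.load(open("st.json")); p=np.array(p)
F,T,s=avg(20); d=(T[2]+.023)/1.5; print("push est",d.round(3))
psi-=float(np.degrees(np.clip(.078-d,-.015,.015))); robot.goto([*p,z],quat(psi))
F,T,s=avg(40); print("push est",((T[2]+.023)/1.5).round(3),F.round(2),robot.get_clock()); robot.wait(.9)
F,T,s=avg(20); print("push est",((T[2]+.023)/1.5).round(3),robot.get_clock())
json.dump([psi,p.tolist()],open("st.json","w"))
E
```

```text
push est 0.063
push est 0.066 [-1.81 -5.26  2.95] 30.95
push est 0.065 32.0167
```

```bash
python3 - <<'E'
from turn import *
import json
psi,p=json.load(open("st.json")); p=np.array(p)
psi-=.45; robot.goto([*p,z],quat(psi))
F,T,s=avg(40); print("push est",((T[2]+.023)/1.5).round(3),"psi",psi,R.from_quat(robot.get_ee_rot()).as_euler('zyx',degrees=True).round(2),robot.get_finger_force(),robot.get_clock()); robot.wait(.6)
# back to the 10 mark
rows=[]; back=[]
for q in np.linspace(psi,33.75-57.3-180,11)[1:]: psi=float(q); p,l,t=step(psi,p,rows)
json.dump([psi,p.tolist()],open("st.json","w"))
E
```

```text
push est 0.086 psi -295.309436692696 [-6.4860e+01 -4.0000e-02  1.7998e+02] 7.328924462199211 32.6
th 2.441 lat 0.17 Fax -5.49 Tz 0.026 ff 6.8 p [0.5147 0.1088] 33.51
th 2.281 lat 0.25 Fax -5.31 Tz 0.006 ff 6.8 p [0.5147 0.1088] 33.82
th 2.121 lat 0.83 Fax -5.26 Tz -0.001 ff 6.8 p [0.5146 0.1088] 34.12
th 1.961 lat 1.56 Fax -5.04 Tz -0.009 ff 6.7 p [0.5146 0.1086] 34.43
th 1.801 lat 1.32 Fax -4.14 Tz 0.015 ff 6.6 p [0.5146 0.1084] 34.74
th 1.641 lat -0.46 Fax -2.08 Tz 0.022 ff 6.5 p [0.5146 0.1083] 35.05
th 1.481 lat -1.12 Fax -2.0 Tz -0.008 ff 6.5 p [0.5146 0.1084] 35.36
th 1.32 lat -2.1 Fax -2.03 Tz 0.017 ff 6.4 p [0.5146 0.1085] 35.67
th 1.16 lat -2.71 Fax -3.47 Tz 0.037 ff 6.3 p [0.5145 0.1088] 35.98
th 1.0 lat -1.86 Fax -4.53 Tz -0.016 ff 6.3 p [0.5144 0.109 ] 36.28
```

The push was held at about 0.07–0.085, then the dial was turned back. Now I'll release, retreat and check with the top camera.

```bash
python3 - <<'E'
from fit import *
p=robot.get_tool_pos(); robot.move_gripper(.03); robot.move_linear([p[0],p[1],.16],velocity=.12)
robot.goto([.35,.38,.22],quat(-163)); robot.wait(.2)
a=robot.grab_frame("top"); cc=np.array([.5146,.1096])
d=fit("top",a,.0465,.0265,.008,1,cc); print(d,robot.get_clock(),robot.get_contact_force())
for l in("espresso_cup","salt_shaker","teal_pot"): print(l,[(np.round(x["uv"]),round(x["p"],2)) for x in robot.pinpoint("top",l)])
save("pics/t8.png",cv2.resize(np.hstack([rect("top",a,d[:2],z) for z in(.04,.0705)]),(800,400)))
E
```

```text
[0.51473241 0.10945441 0.02617095] 39.3 [-0.0437264  -0.1493562   0.28347278]
espresso_cup [(array([205., 229.]), 0.81)]
salt_shaker [(array([314., 116.]), 0.53)]
teal_pot [(array([242., 134.]), 0.92)]
```

View pics/t8.png

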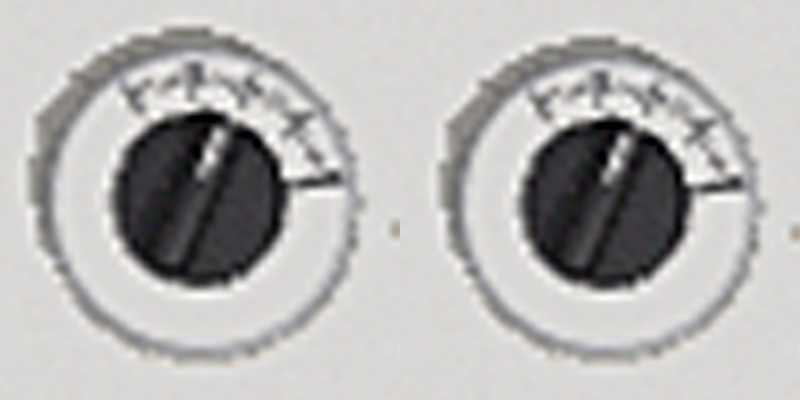

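The view shows the pointer at about 23° clockwise from +x, tip at (630,138). The 10-minute mark is at about 23.5°, midway between the 0 mark at (128,95) and the top mark at (340,182). The cup, shaker and pot haven't moved (the lid wasn't checked, but the arm went nowhere near it). Handing in.

```bash
python3 -c "
from h import *
print(robot.finish_job())"
```

```text
the job is handed in; nothing more can be done
None
```

I handed the job in at about 40 s of the 70 s limit, but no verdict came back: the dial was held against the soft stop for over a second (estimated push 0.065–0.086 rad, grip about 7 N a finger), turned back and released at the 10-minute mark to within about a degree by camera.

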